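# Set the bar stop: clamp its carriage, draw the leg to its line and cam it shut

## Robot

A 6-joint arm with a two-finger parallel gripper is mounted at the origin on a cart in front of the work surface, level with it; the furniture and walls round the work are solid. World frame = base frame: x ahead of the robot, y to its left, z up, the work surface at z = 0. Lengths are in m, angles in degrees, forces in N, time in s.
With the tool pointing down it reaches from about 0.25 to 0.85 m from the base axis. Payload 12.5 kg.
Tool frame: the origin (TCP) lies at the very end of the fingers, on their centre line; the grasp point (between the pads) lies behind it (arm.grip_depth is the y of the grasp point in the tool frame, in m); y points along the fingers, z is the direction in which the jaws open and shut, and the axes are right-handed (so a half turn about y gives the same grasp; the last joint's range is limited). The gripper opens to 93 mm and grips with 3 to 60 N. Pads are 15 mm wide; open, the fingers measure 128 mm over their backs; the gripper's body (75 mm by 188 mm) begins 65 mm behind the grasp point.
Start: joints at [-81.394, 20.094, 94.641, -0, 65.266, -4.847], TCP at [0.128, -0.535, 0.219] pointing down, gripper open.
Joint ranges: [-157.81, 157.81], [-45, 120.19], [0.68, 151.7], [-89.99, 269.99], [4.06, 180], [-164.3, 164.3]. Speed limits (degrees/s): [127.2, 127.2, 159.86, 180, 180, 180].

## Interface

Orientations are given as a 3x3 rotation matrix whose columns are the frame's x, y, z axes.
In Python, from rig import arm gives the robot as it stands.
- The arm moves only by the tool play_rows, never from a script. Its arguments are lists of equal length, an entry for each row: "dp": the shift along the tool's x, y, z in m, a list of three; "delta_rot": the turn, a rotation vector about the tool's x, y, z in degrees, a list of three. In form: {"dp": [[x, y, z], ...], "delta_rot": [[ax, ay, az], ...]}. A call has 1 to 8 rows; each row is the pose to reach, as a shift and turn from the pose measured when the call began, along the tool's axes at that moment; what a row does not reach only later rows make up. A row lasts 1/12 s, in which the tool goes at most 41.7 mm and 7.16 degrees, less where a joint would pass 70% of its speed; a pose out of reach is approached as far as the arm can. A call with a gripper value outside its range is refused whole. "grip" is the finger opening in m, from 0 to 0.093, set as the call begins (left out, the last holds). The fingers move at their own pace and stop on an object; "newtons" is the grip in N (left out, the last holds). Time passes only in rows, so rows that repeat a pose let the fingers close. It gives the time, the measured TCP pose, the force and the opening at its end, in the units of the state.
- arm.observe(): the state, without advancing time (a new reading comes with each control period).
- arm.snapshot(name): name is "scene" or "top" or "wrist"; returns a dict with "color" (400x640x3 uint8, red, green, blue), "camera_matrix" (3x3 intrinsics, pixels), "R" (3x3) and "t" (3): a world point X has camera coordinates R X + t; the wrist camera has in their place "T_tool_cam" (4x4, takes a point from camera to tool coordinates, whose origin is the TCP and whose axes are the tool frame's). Camera axes: x right, y down, z forward; pixel columns grow to the right and rows downward; lengths in m; the calibration is good to about 2 mm. A picture is of the moment at which its call begins: read the wrist's pose just before it. There is no depth.
- arm.finish_job(): hands the job in, once; it reports no verdict.
Trained networks look in a picture, given as the dict that the camera call returned (one of the last four; its "shot" number tells which), for a name from the list of things; names that differ only in an ending like _2 or _b are one class to them, and where a whole thing is asked for, a point or a joint stands for the part that bears it (a point fixed in the world has none). Each returns a list of dicts, best first, with "p" (0 to 1); they miss things now and then, are a little off and sometimes report something else, mostly with a low value. They report only what shows in the picture. A call takes as long as a camera call.
- arm.recognise(thing, picture): "xy" ([column, row] as shares, 0 to 1, of the picture: columns of its width, rows of its height, amid what is visible of it).
- arm.spot_point(thing, picture): "xy" ([column, row] as shares, 0 to 1, of the picture: columns of its width, rows of its height: a listed point, or the origin of a listed thing).
The state is a dict: "time": time; "q": joint angles; "joint_vel": joint speeds; "tau": joint torques, N m; "tcp_pos": TCP position; "orientation": TCP orientation; "ft_force": force on the tool from outside, world axes, zero at the start; "torque": the same for the moment, N m; "opening": finger opening in m.
Only numpy, scipy, OpenCV 4.12 (cv2) and the standard library are available. Lean on these libraries where they do the work, as an engineer would, in place of code of your own. Each camera call takes 0.05 s, during which the arm holds its last target. There are 200 camera calls.

## Task

Set the bar stop on the bench to length: first turn the wing knob on its carriage clockwise until it is fully tight, so that the carriage cannot creep along its rail. Then hook the stop plate of the spring-loaded sliding leg and draw the leg out of the carriage until its dark cross line is level with the index lines on the carriage, and while you hold it there squeeze the cam lever fully shut against the leg. Finish still holding the leg and the shut lever pinched together, with the line on the index and the carriage where it stood; leave the stock and tools beside it alone.

Things in the scene. Friction and masses are not known exactly. Their poses are not given: they have to be found in the camera images.
- rail: flat steel rail of the bar stop, 360 x 44 x 14 mm, a bolted foot 74 mm wide at each end, fixed to the bench; origin at the centre of its underside. x runs level along the rail from the stop-plate end to the knob end, y level across it to the side AWAY from the cam lever, z up. The other points have these axes too unless told otherwise; offsets are given along them
- carriage_mouth (a point): middle of the carriage's front end (mouth) where the leg comes out, 45 mm above the bench, on the leg's centre line. The grey carriage reaches from here 177 mm in +x, is 60 mm wide, highest point 67 mm. It slides along the rail against 2.5 N of friction until its knob is tight; then it holds over 30 N. On the -y side the lever's fork and hub reach 19 mm out from the mouth in -x and 38 mm in -y
- knob_grip (a point): middle of the clamp knob's wing at gripping height, 72 mm above the bench, on the knob's vertical axis, 106 mm in +x from the index. The black wing is 44 mm long, 12 mm thick, 52 to 78 mm above the bench; this point's x axis points along the wing and turns with it. Below it is a round boss 27 mm across, top at 51 mm
- clamp_knob (a joint): turn of the clamp knob, rad, growing clockwise seen from above: loose near 0, bites from about 0.6, hard stop at 1.3 = fully tight. It stays where it is left; turning takes under 0.3 N m
- index_mark (a point): midway between the two dark index lines on top of the carriage's side walls, 58 mm above the bench, on the centre line of the leg, 55 mm in +x from the mouth; moves with the carriage. The leg lies in an open slot between these walls
- leg_line (a point): the dark cross line, 2.5 mm wide, on top of the bright sliding leg, seen in the slot between the side walls, on the leg's centre line. At the start it stands 36 mm in +x from the index; the leg is drawn out in -x, and the line is on its mark when it is level in x with the index
- stop_leg: the sliding leg with its stop plate: bright steel bar 20 mm wide (y), 16 mm high, centre 45 mm above the bench; slides along x only. A spring reel draws it home (+x) with 4 to 5.5 N; it can be drawn out 55 mm in -x. Origin at bench level under the leg's centre line, below the index when the leg is home
- leg_hook (a point): point on the stop plate's inner face (+x, towards the carriage), 45 mm above the bench, 10 mm in +y of the leg's centre line, where the leg's +y flank meets the plate. Plate 10 mm thick, from 12 mm in -y to 40 mm in +y of the centre line, 24 to 64 mm above the bench; 36 mm from the mouth when home. A finger beside the leg's +y flank bears on this face and draws the leg out
- lever_hinge (a joint): angle of the cam lever, rad: 0 = fully shut, alongside the leg; about 0.3 at the start = open, free end swung away from the leg in -y; range 0 to 0.55. Stays where it is left. Below 0.27 the cam touches the leg: the lever then turns more stiffly (up to 0.35 N m) and rubs the leg inward (+x) with up to about 12 N until shut
- lever_grip (a point): middle of the dark cam lever's handle, 45 mm above the bench, 55 mm from its vertical pin, which stands 5 mm in -x and 24 mm in -y from the mouth. The handle reaches 94 mm from the pin in -x, past the stop plate; 9 mm thick, 38 to 52 mm above the bench. Shut, its outer (-y) face lies 24 mm in -y of the leg's centre line, 5 mm of air between handle and leg. Axes turn with the lever
- cam_lever: the handle of the cam lever as a solid; origin on its vertical pin, 45 mm above the bench; its -x axis points along the handle
- flat_bar: loose mild steel bar, 172 x 42 x 28 mm, lying behind the rail (+y side); leave alone. Origin at the centre of its underside
- bushing_a: loose dark bushing, 37 x 34 x 24 mm, on the lever side of the rail, near the knob end; leave alone. Origin at the centre of its underside
- centre_punch: loose centre punch, 96 mm long, 11 mm thick, on the lever side of the rail; leave alone. Origin at the centre of its underside

How it is judged (in metres and radians):
On the way, in this order (a step that is already met when the one before it is completed fails the run):
1. the clamp knob is turned fully tight (value of joint clamp_knob above 1.15 rad), for 0.2 s.
2. the leg is drawn out with its line on the index, within 3 mm, while the lever is still open (x of leg_line in the frame of index_mark between -0.003 and 0.003 m and value of joint lever_hinge above 0.2 rad), for 0.2 s.
At the end, for the whole second after the job is handed in: The clamp knob is tight (past 1.15 rad of 1.3), the cam lever is shut (within 0.05 rad), the leg's line is level with the index within 3 mm, the carriage stands within 10 mm of where it stood, and through the last second the fingers still press on both the leg and the lever with more than 1 N (value of joint clamp_knob above 1.15 rad and value of joint lever_hinge below 0.05 rad and x of leg_line in the frame of index_mark between -0.003 and 0.003 m and contact force between the fingers and stop_leg above 1 N and contact force between the fingers and cam_lever above 1 N and distance of index_mark from where it was at the start of the episode below 0.01 m); the arm keeps its last pose, push and grip.
It fails at once if the lever is shut while the leg's line is more than 6 mm off the index (value of joint lever_hinge below 0.15 rad and (x of leg_line in the frame of index_mark above 0.006 m or x of leg_line in the frame of index_mark below -0.006 m)).
It fails at once if the carriage is dragged more than 15 mm along the rail (distance of index_mark from where it was at the start of the episode above 0.015 m).
It fails at once if the steel bar, the bushing or the punch is pushed more than 20 mm (distance of any of flat_bar, bushing_a, centre_punch from where it was at the start of the episode above 0.02 m).
It also fails if it takes over 46 s, if anything falls off the work surface, if the arm or the gripper's body presses on something with over 40 N, if the wrist force passes 120 N, or if a joint passes its speed limit or range.

## Working session

There is one attempt and no reset: what is moved stays moved. The work goes in short steps, Python scripts to look and compute and a tool call to move; the robot and the scene stay as the last step left them, time stands still between calls to the robot, and variables do not carry over. Pictures are saved under pics/ and viewed, about 8 in all and at most 12, crops included, and the job is handed in when it is done.

Besides the shell and the picture viewer there is one more tool, called after ">>>" by a JSON object that holds its "method" and its "body". play_rows: Moves the arm, as the interface text tells. Its arguments: {"type":"object","properties":{"dp":{"type":"array","items":{"type":"array","items":{"type":"number"}}},"delta_rot":{"type":"array","items":{"type":"array","items":{"type":"number"}}},"grip":{"type":"number"},"newtons":{"type":"number"}},"required":["dp","delta_rot"]}

```bash
mkdir -p pics; cat > h.py <<'E'
import numpy as np, cv2
from rig import arm
def save(p,n): cv2.imwrite(f'pics/{n}.png',p['color'][:,:,::-1])
def ray(p,xy,st=None):
    K=np.array(p['camera_matrix']);u=np.array([xy[0]*640,xy[1]*400,1]);d=np.linalg.inv(K)@u
    if 'R' in p:
        R=np.array(p['R']);t=np.array(p['t']);return -R.T@t,R.T@d
    T=np.array(p['T_tool_cam']);Rt=np.array(st['orientation']);o=np.array(st['tcp_pos'])
    return Rt@T[:3,3]+o,Rt@T[:3,:3]@d
def at(p,xy,z,st=None):
    o,d=ray(p,xy,st);return o+d*(z-o[2])/d[2]
H=dict(rail=0,carriage_mouth=.045,knob_grip=.072,index_mark=.058,leg_line=.053,leg_hook=.045,lever_grip=.045,cam_lever=.045,flat_bar=0,bushing_a=0,centre_punch=0,stop_leg=0)
def scan(cam,names=H):
    st=arm.observe();p=arm.snapshot(cam)
    for n in names:
        r=arm.spot_point(n,p)
        for c in r[:1]: print(cam,n,round(c['p'],2),np.round([c['xy'][0]*640,c['xy'][1]*400],1),np.round(at(p,c['xy'],H[n],st),4))
    return p
E
python3 - <<'E'
from h import *
s=arm.observe();print(s['time'],s['tcp_pos'],np.round(s['orientation'],3),arm.grip_depth,s['opening'])
a=scan('top');b=scan('scene')
save(a,'t0');save(b,'s0')
print(arm.observe()['time'])
cv2.imwrite('pics/both.png',cv2.resize(np.vstack([a['color'],b['color']])[:,:,::-1],(480,600)))
E
```

```text
0.0 [ 0.12793312 -0.53458667  0.2181193 ] [[-0.973 -0.     0.233]
 [-0.233  0.001 -0.973]
 [-0.    -1.    -0.001]] -0.0188 0.09326881605832252
top rail 0.67 [341.  201.9] [ 0.488  -0.1832  0.    ]
top carriage_mouth 0.96 [322.2 203.7] [ 0.4788 -0.1463  0.045 ]
top knob_grip 0.71 [406.4 185.5] [ 0.512  -0.3044  0.072 ]
top index_mark 0.72 [350.7 200.9] [ 0.4834 -0.2008  0.058 ]
top leg_line 0.93 [368.7 196.4] [ 0.493  -0.2353  0.053 ]
top leg_hook 0.81 [298.9 204.9] [ 0.4759 -0.1013  0.045 ]
top lever_grip 0.66 [296.9 229. ] [ 0.4293 -0.0985  0.045 ]
top cam_lever 0.76 [321.1 214.1] [ 0.4586 -0.1445  0.045 ]
top flat_bar 0.81 [341.3 159.4] [ 0.5761 -0.1831  0.    ]
top bushing_a 0.5 [413.4 233.8] [ 0.4255 -0.3286  0.    ]
top centre_punch 0.51 [356.6 251.2] [ 0.3893 -0.2153  0.    ]
top stop_leg 0.97 [352.1 201.4] [ 0.4894 -0.2058  0.    ]
scene rail 0.7 [327.9 249.1] [ 0.4876 -0.1848  0.    ]
scene carriage_mouth 0.67 [307.3 226.2] [ 0.4721 -0.1486  0.045 ]
scene knob_grip 0.56 [389.3 263.7] [ 0.5054 -0.3075  0.072 ]
scene index_mark 0.79 [335.3 234. ] [ 0.4897 -0.2006  0.058 ]
scene leg_line 0.65 [354.9 246.7] [ 0.4985 -0.2389  0.053 ]
scene leg_hook 0.61 [296.9 212.9] [ 0.4779 -0.1136  0.045 ]
scene lever_grip 0.85 [269.5 225. ] [ 0.425  -0.1026  0.045 ]
scene cam_lever 0.7 [297.3 228.5] [ 0.4559 -0.1409  0.045 ]
scene flat_bar 0.95 [362.1 223.3] [ 0.5743 -0.184   0.    ]
scene bushing_a 0.91 [361.3 325.2] [ 0.4278 -0.3292  0.    ]
scene centre_punch 0.68 [294.  294.2] [ 0.3843 -0.2149  0.    ]
scene stop_leg 0.84 [335.1 255.9] [ 0.4873 -0.2041  0.    ]
1.3
```

View pics/t0.png

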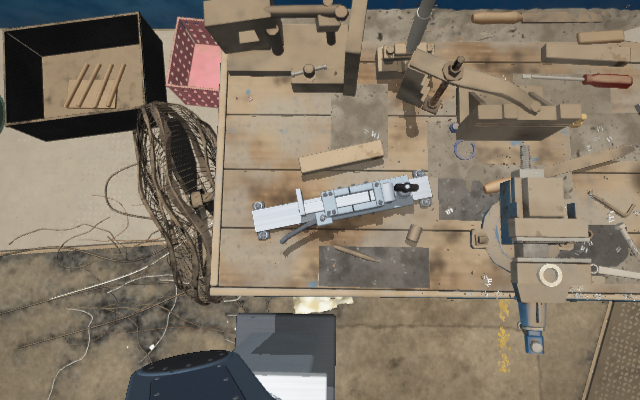

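View pics/s0.png

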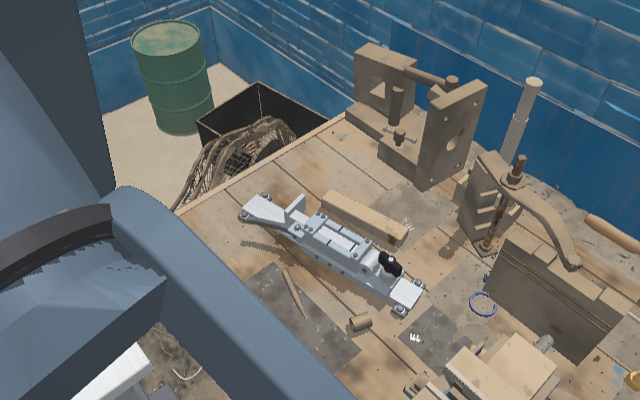

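Top view: rail runs from (258,232) to (425,185); knob is at (406,186), lever is open on the robot side, and the vise is at about (520,240). The scene view agrees. The networks' points fit the given 161 mm between mouth and knob. I'll move clear of the vise, then over the knob.

>>> {"method": "play_rows", "body": {"dp": [[-0.01,-0.01,-0.04],[-0.02,-0.02,-0.08],[-0.03,-0.03,-0.12],[-0.06,-0.03,-0.15],[-0.1,-0.03,-0.16],[-0.14,-0.03,-0.16],[-0.18,-0.03,-0.16],[-0.22,-0.03,-0.16]], "delta_rot": [[0,0,0],[0,0,0],[0,0,0],[0,0,0],[0,0,0],[0,0,0],[0,0,0],[0,0,0]]}}

```text
time: 1.97
tcp_pos: [0.3065, -0.3271, 0.2492]
orientation: [[-0.973, 0.001, 0.233], [-0.233, -0.001, -0.973], [-0.0, -1.0, 0.001]]
ft_force: [-0.4, -1.1, 0.2]
opening: 0.093
```

>>> {"method": "play_rows", "body": {"dp": [[-0.04,0,0],[-0.08,0,0],[-0.12,0,0],[-0.15,0,0.01],[-0.17,0,0.01],[-0.17,0,0.01]], "delta_rot": [[0,0,0],[0,0,0],[0,0,0],[0,0,0],[0,0,0],[0,0,0]]}}

```text
time: 2.47
tcp_pos: [0.4771, -0.2963, 0.2487]
orientation: [[-0.972, 0.001, 0.235], [-0.235, -0.001, -0.972], [-0.001, -1.0, 0.001]]
ft_force: [0.7, -0.7, -0.1]
opening: 0.0927
```

```bash
python3 - <<'E'
from h import *
s=arm.observe();print(s['time'],s['tcp_pos'],np.round(s['orientation'],3),s['q'])
a=scan('wrist',['knob_grip','index_mark','leg_line','carriage_mouth','leg_hook','lever_grip'])
print(np.round(a['T_tool_cam'],3))
save(a,'w1')
E
```

```text
2.4667 [ 0.47711651 -0.29632805  0.24873919] [[-0.972  0.001  0.235]
 [-0.235 -0.001 -0.972]
 [-0.001 -1.     0.001]] [-3.65962615e+01  1.96041255e+01  9.08978401e+01  7.68930313e-03
  6.94144333e+01  3.98196720e+01]
wrist knob_grip 0.94 [330.5 155.6] [ 0.5088 -0.3051  0.072 ]
wrist index_mark 0.9 [233.5 147. ] [ 0.4922 -0.2043  0.058 ]
wrist leg_line 0.91 [265.4 153.6] [ 0.4926 -0.2378  0.053 ]
wrist carriage_mouth 0.84 [182.8 145.7] [ 0.4788 -0.1474  0.045 ]
wrist leg_hook 0.68 [150.9 138.7] [ 0.4782 -0.1126  0.045 ]
wrist lever_grip 0.95 [129.8 182.1] [ 0.4247 -0.0955  0.045 ]
[[-0.     0.971  0.237 -0.066]
 [-0.001 -0.237  0.971 -0.166]
 [ 1.    -0.     0.001 -0.   ]
 [ 0.     0.     0.     1.   ]]
```

View pics/w1.png

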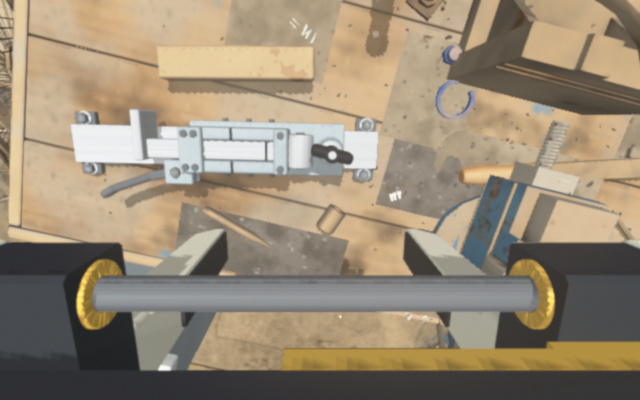

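The wrist view shows the carriage level at row ~148. The index is at (233,147), the line at (265,153), and the wing runs from (313,149) to (352,158) right beside a block whose edge is at x≈313. That block means I should grip only the top of the wing.

```bash
python3 - <<'E'
from h import *
s=arm.observe();p=arm.snapshot('wrist')
c=cv2.resize(p['color'][110:200,60:400],None,fx=2.35,fy=2.35,interpolation=cv2.INTER_CUBIC)
cv2.imwrite('pics/w1c.png',c[:,:,::-1])
f=lambda x,y,z:at(p,(x/640,y/400),z,s)
# dark pixels of wing
g=p['color'][135:175,305:365].max(2); m=(g<55); ys,xs=np.nonzero(m)
print(len(xs),xs.min()+305,xs.max()+305,ys.min()+135,ys.max()+135)
W=np.array([f(x+305.5,y+135.5,.078)[:2] for x,y in zip(xs,ys)])
mu=W.mean(0);u=np.linalg.svd(W-mu)[2][0];print('wing',mu,u,np.degrees(np.arctan2(u[1],u[0])),np.ptp((W-mu)@u))
a,b=f(75,143,.014),f(377,149,.014);print(a,b,np.linalg.norm(a-b))
P=np.array([[.5088,-.3051],[.4922,-.2043],[.4926,-.2378],[.4788,-.1474]])
u=np.linalg.svd(P-P.mean(0))[2][0];print('rail',u,np.degrees(np.arctan2(u[1],u[0])))
print('tool z',np.degrees(np.arctan2(s['orientation'][1][2],s['orientation'][0][2])))
E
```

```text
Traceback (most recent call last):
ValueError: zero-size array to reduction operation minimum which has no identity
```

View pics/w1c.png

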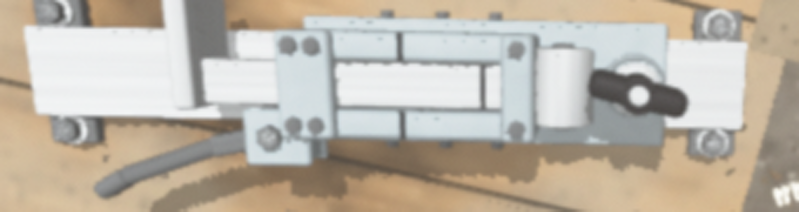

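The crop shows the wing from (590,82) to (688,103) with its hub at (638,95). The reel drum's edge is at 592, next to the wing tip. The index lines are at x=400 and the leg line at x=484.

```bash
python3 - <<'E'
from h import *
s=arm.observe();p=arm.snapshot('wrist')
f=lambda x,y,z:at(p,(x/640,y/400),z,s)
g=p['color'][135:175,305:365].max(2); m=(g<105); ys,xs=np.nonzero(m)
print(len(xs),xs.min()+305,xs.max()+305,ys.min()+135,ys.max()+135)
W=np.array([f(x+305.5,y+135.5,.076)[:2] for x,y in zip(xs,ys)])
mu=W.mean(0);u=np.linalg.svd(W-mu)[2][0];print('wing',mu,u,np.degrees(np.arctan2(u[1],u[0])),np.ptp((W-mu)@u))
print('hub',f(60+638/2.35,110+95/2.35,.078))
a=f(60+592/2.35,110+85/2.35,.065);print('drum edge',a)
a,b=f(75,143,.014),f(377,149,.014);print(a,b,np.linalg.norm(a-b))
P=np.array([[.5088,-.3051],[.4922,-.2043],[.4926,-.2378],[.4788,-.1474]])
u=np.linalg.svd(P-P.mean(0))[2][0];print('rail',u,np.degrees(np.arctan2(u[1],u[0])))
print('tool z',np.degrees(np.arctan2(s['orientation'][1][2],s['orientation'][0][2])))
E
```

```text
433 311 351 140 159
wing [ 0.51094498 -0.30529354] [-0.01997322 -0.99980052] -91.1444571126483 0.04217219346261914
hub [ 0.51090096 -0.30590646  0.078     ]
drum edge [ 0.50942533 -0.28599482  0.065     ]
[ 0.44396761 -0.01281879  0.014     ] [ 0.52004266 -0.36276814  0.014     ] 0.35812283034857945
rail [ 0.17996409 -0.98367318] -79.6323319181076
tool z -76.60302061661606
```

>>> {"method": "play_rows", "body": {"dp": [[-0.005,0.01,0.002],[-0.01,0.02,0.004],[-0.015,0.03,0.006],[-0.02,0.05,0.008],[-0.025,0.07,0.01],[-0.03,0.09,0.013],[-0.031,0.1,0.017],[-0.031,0.11,0.017]], "delta_rot": [[0,-7,0],[0,-14,0],[0,-21,0],[0,-28,0],[0,-35,0],[0,-42,0],[0,-49,0],[0,-56,0]], "grip": 0.045}}

```text
time: 3.58
tcp_pos: [0.5078, -0.3075, 0.1385]
orientation: [[-0.346, 0.0, 0.938], [-0.938, -0.001, -0.346], [0.001, -1.0, 0.001]]
ft_force: [-0.6, -0.1, 0.5]
opening: 0.0466
```

>>> {"method": "play_rows", "body": {"dp": [[0,0,0],[0,0,0],[0,0,0],[0,0,0]], "delta_rot": [[0,-7,0],[0,-14,0],[0,-20,0],[0,-20,0]]}}

```text
time: 3.92
tcp_pos: [0.5076, -0.3076, 0.1386]
orientation: [[-0.0, 0.0, 1.0], [-1.0, -0.001, -0.0], [0.001, -1.0, 0.0]]
ft_force: [-0.3, 0.2, -0.1]
opening: 0.0452
```

```bash
python3 - <<'E'
from h import *
s=arm.observe();print(s['time'],s['tcp_pos'],np.round(s['orientation'],3),s['q'][5],s['opening'])
a=scan('wrist',['knob_grip']);o=np.array(s['orientation'])
print(o.T@(np.array([.5108,-.3056,.069])-s['tcp_pos']))
save(a,'w2')
E
```

```text
3.9167 [ 0.50755066 -0.30764655  0.13859245] [[-0.     0.     1.   ]
 [-1.    -0.001 -0.   ]
 [ 0.001 -1.     0.   ]] -35.66205534289279 0.045215655337223666
wrist knob_grip 0.67 [316.5 208.8] [ 0.5093 -0.3061  0.072 ]
[-0.0021145   0.06959194  0.00321652]
```

View pics/w2.png

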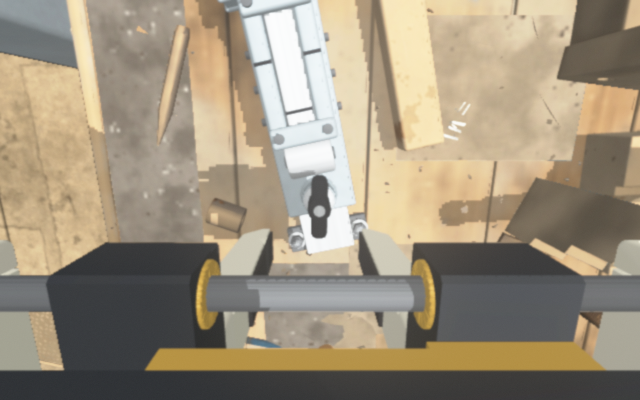

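The wing stands vertical in the image at column 319, centred between the fingers, so I'll descend and grip its top.

>>> {"method": "play_rows", "body": {"dp": [[-0.002,0.025,0.0015],[-0.002,0.05,0.0015],[-0.002,0.068,0.0015],[-0.002,0.0695,0.0015],[-0.002,0.0695,0.0015]], "delta_rot": [[0,0,0],[0,0,0],[0,0,0],[0,0,0],[0,0,0]]}}

```text
time: 4.43
tcp_pos: [0.5089, -0.3055, 0.0688]
orientation: [[-0.011, -0.001, 1.0], [-1.0, -0.0, -0.011], [0.0, -1.0, -0.001]]
ft_force: [-0.5, -0.0, 0.6]
opening: 0.0449
```

>>> {"method": "play_rows", "body": {"dp": [[0,0,0],[0,0,0],[0,0,0],[0,0,0],[0,0,0],[0,0,0]], "delta_rot": [[0,0,0],[0,0,0],[0,0,0],[0,0,0],[0,0,0],[0,0,0]], "grip": 0.005, "newtons": 30}}

```text
time: 4.93
tcp_pos: [0.5101, -0.3058, 0.0695]
orientation: [[-0.011, 0.002, 1.0], [-1.0, -0.001, -0.011], [0.001, -1.0, 0.002]]
ft_force: [4.2, 1.2, 0.6]
opening: 0.0154
```

>>> {"method": "play_rows", "body": {"dp": [[0,0,0.001],[0,0,0.001],[0,0,0.001]], "delta_rot": [[0,0,0],[0,0,0],[0,0,0]], "newtons": 45}}

```text
time: 5.18
tcp_pos: [0.5103, -0.3057, 0.0695]
orientation: [[-0.011, 0.001, 1.0], [-1.0, -0.001, -0.011], [0.001, -1.0, 0.001]]
ft_force: [-4.8, -0.8, 1.8]
opening: 0.0154
```

>>> {"method": "play_rows", "body": {"dp": [[0,0,0],[0,0,0],[0,0,0],[0,0,0],[0,0,0],[0,0,0],[0,0,0],[0,0,0]], "delta_rot": [[0,6,0],[0,12,0],[0,18,0],[0,24,0],[0,30,0],[0,36,0],[0,42,0],[0,48,0]]}}

```text
time: 5.85
tcp_pos: [0.5102, -0.3058, 0.0696]
orientation: [[-0.754, 0.0, 0.657], [-0.657, -0.001, -0.754], [0.0, -1.0, 0.001]]
ft_force: [-1.3, -0.1, 0.7]
opening: 0.0155
```

```bash
python3 - <<'E'
from h import *
s=arm.observe();print(s['time'],s['tcp_pos'],np.round(s['torque'],2),s['ft_force'],s['opening'])
o=np.array(s['orientation']);print(np.degrees(np.arctan2(o[1,2],o[0,2])))
a=scan('wrist',['knob_grip']);save(a,'w3')
E
```

```text
5.85 [ 0.51021487 -0.30575717  0.06957073] [-0.12  0.29  0.16] [-1.31645722 -0.06445287  0.73716701] 0.015477381685673813
-48.93487850589623
wrist knob_grip 0.78 [311.6 247.6] [ 0.5093 -0.3046  0.072 ]
```

View pics/w3.png

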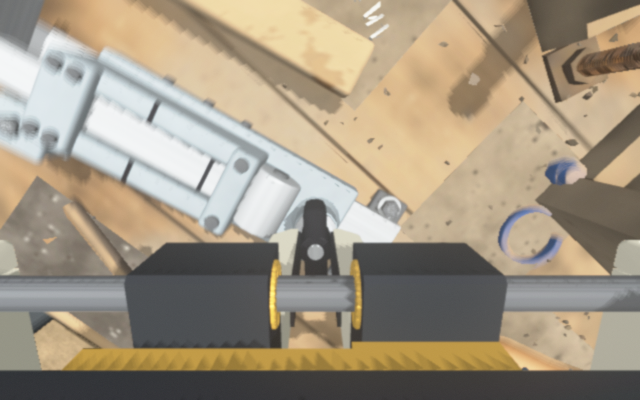

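The wing is still aligned with the fingers (vertical at column 316), so it turned with them. I'll continue to the stop.

>>> {"method": "play_rows", "body": {"dp": [[0,0,0],[0,0,0],[0,0,0],[0,0,0],[0,0,0],[0,0,0],[0,0,0]], "delta_rot": [[0,6,0],[0,12,0],[0,18,0],[0,23,0],[0,25,0],[0,27,0],[0,27,0]]}}

```text
time: 6.53
tcp_pos: [0.5102, -0.3058, 0.0697]
orientation: [[-0.969, 0.0, 0.248], [-0.248, -0.001, -0.969], [-0.0, -1.0, 0.001]]
ft_force: [-1.5, -0.3, 0.6]
opening: 0.0152
```

```bash
python3 - <<'E'
from h import *
s=arm.observe();print(s['time'],s['tcp_pos'],np.round(s['torque'],2),s['ft_force'],s['opening'])
o=np.array(s['orientation']);print(np.degrees(np.arctan2(o[1,2],o[0,2])))
E
```

```text
6.5333 [ 0.51024485 -0.30576053  0.06970761] [0.01 0.32 0.13] [-1.54366572 -0.32381896  0.63277798] 0.015231104943940492
-75.62585483598025
```

>>> {"method": "play_rows", "body": {"dp": [[0,0,0],[0,0,0],[0,0,0],[0,0,0]], "delta_rot": [[0,3,0],[0,6,0],[0,6,0],[0,6,0]]}}

```text
time: 6.87
tcp_pos: [0.5106, -0.3057, 0.0697]
orientation: [[-0.989, 0.001, 0.15], [-0.15, -0.001, -0.989], [-0.001, -1.0, 0.001]]
ft_force: [2.3, 0.6, -2.1]
opening: 0.0154
```

```bash
python3 - <<'E'
from h import *
s=arm.observe();print(s['time'],s['tcp_pos'],np.round(s['torque'],2),s['ft_force'],s['opening'])
o=np.array(s['orientation']);print(np.degrees(np.arctan2(o[1,2],o[0,2])))
E
```

```text
6.8667 [ 0.51057453 -0.30567814  0.06973068] [ 0.27 -0.43  0.53] [ 2.25034169  0.56652615 -2.08313332] 0.015436345027111163
-81.36877091679321
```

The moment jumped to 0.53 N m, so the knob is on its hard stop. I'll release, lift, and move above the leg and lever while turning the jaws across the rail.

>>> {"method": "play_rows", "body": {"dp": [[0,0,0],[0,0,0],[0,-0.03,0],[0,-0.07,0],[0.005,-0.1,-0.03],[0.01,-0.1,-0.06],[0.015,-0.1,-0.09],[0.02,-0.1,-0.12]], "delta_rot": [[0,0,0],[0,0,0],[0,0,0],[0,-7,0],[0,-14,0],[0,-21,0],[0,-28,0],[0,-35,0]], "grip": 0.072}}

```text
time: 7.53
tcp_pos: [0.4722, -0.189, 0.1702]
orientation: [[-0.719, 0.002, 0.695], [-0.695, -0.002, -0.719], [-0.0, -1.0, 0.003]]
ft_force: [0.6, 0.5, 0.3]
opening: 0.0646
```

```bash
python3 - <<'E'
from h import *
s=arm.observe();print(s['time'],s['tcp_pos'])
o=np.array(s['orientation']);print(np.degrees(np.arctan2(o[1,2],o[0,2])), o.T@(np.array([.450,-.126,.17])-s['tcp_pos']))
E
```

```text
7.5333 [ 0.4722162  -0.18896831  0.17019338]
-45.98565443578267 [-2.77756560e-02  3.85339611e-05 -6.07216290e-02]
```

Need 57.7° more CCW.

>>> {"method": "play_rows", "body": {"dp": [[-0.007,0,-0.015],[-0.014,0,-0.03],[-0.021,0,-0.045],[-0.028,0,-0.061],[-0.028,0,-0.061],[-0.028,0,-0.061],[-0.028,0,-0.061],[-0.028,0,-0.061]], "delta_rot": [[0,-7,0],[0,-14,0],[0,-21,0],[0,-28,0],[0,-35,0],[0,-42,0],[0,-49,0],[0,-56,0]]}}

```text
time: 8.2
tcp_pos: [0.4499, -0.1256, 0.1702]
orientation: [[0.181, 0.003, 0.983], [-0.983, -0.002, 0.181], [0.002, -1.0, 0.002]]
ft_force: [0.4, -0.0, -0.2]
opening: 0.0717
```

>>> {"method": "play_rows", "body": {"dp": [[0,-0.01,0],[0,-0.01,0],[0,-0.01,0]], "delta_rot": [[0,-2,0],[0,-2,0],[0,-2,0]]}}

```text
time: 8.45
tcp_pos: [0.4502, -0.1258, 0.1805]
orientation: [[0.214, 0.004, 0.977], [-0.977, -0.002, 0.214], [0.003, -1.0, 0.003]]
ft_force: [0.7, -0.8, -0.8]
opening: 0.0722
```

```bash
python3 - <<'E'
from h import *
s=arm.observe();print(s['time'],s['tcp_pos'],s['opening'])
o=np.array(s['orientation']);print(np.degrees(np.arctan2(o[1,2],o[0,2])))
a=scan('wrist',['leg_hook','carriage_mouth','lever_grip','index_mark','leg_line','knob_grip']);save(a,'w4')
E
```

```text
8.45 [ 0.45016179 -0.12576396  0.18047948] 0.0721958424148159
12.35488300728765
wrist leg_hook 0.72 [346.5 183.9] [ 0.4781 -0.1137  0.045 ]
wrist carriage_mouth 0.69 [293.8 156.7] [ 0.4259 -0.0996  0.045 ]
wrist lever_grip 0.73 [294.1 155.2] [ 0.4259 -0.0982  0.045 ]
wrist index_mark 0.81 [335.3 276.1] [ 0.4868 -0.1996  0.058 ]
wrist leg_line 0.81 [333.2 309.7] [ 0.4939 -0.2375  0.053 ]
```

View pics/w4.png

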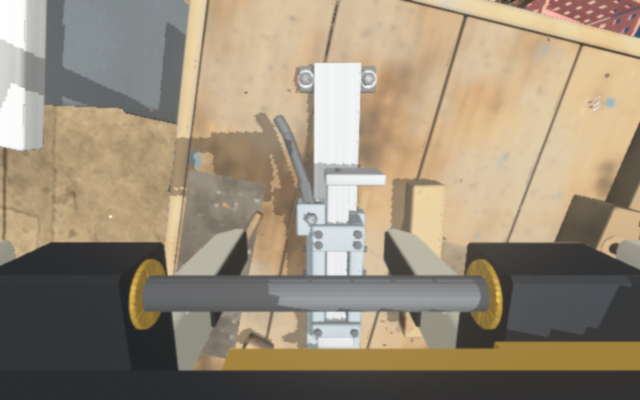

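The wrist view has the rail vertical, centred at column 337. The plate spans columns 325–385 with its inner edge at row ~184. The lever runs from (310,215) to (280,120), and the hub is at (310,217).

```bash
python3 - <<'E'
from h import *
s=arm.observe();p=arm.snapshot('wrist')
f=lambda x,y,z:at(p,(x/640,y/400),z,s)
c=cv2.resize(p['color'][100:240,260:410],None,fx=4,fy=4,interpolation=cv2.INTER_CUBIC)
cv2.imwrite('pics/w4c.png',c[:,:,::-1])
o=np.array(s['orientation']);t=np.array(s['tcp_pos'])
g=lambda x,y,z:np.round(o.T@(f(x,y,z)-t)*1000,1)
print('plate L',g(325,178,.064),'R',g(385,178,.064),'inner',g(355,184.5,.064),'outer',g(355,171,.064))
print('rail top',g(314,66,.014),g(360,66,.014),'bot',g(314,160,.014),g(359,160,.014))
print('hub',g(310,217,.058),'lever tip',g(280,120,.052))
print('index',g(335.3,276.1,.058),'line',g(333.2,309.7,.053))
E
```

```text
plate L [-15.1 116.    9.1] R [-15.1 116.1  60.4] inner [ -9.5 116.   34.9] outer [-21.2 116.   34.6]
rail top [-111.9  165.8   -0.4] [-111.9  165.8   42.4] bot [-24.4 165.9  -0.5] [-24.4 166.   44.2]
hub [ 21.4 122.   -3.9] lever tip [-63.3 127.8 -29.3]
index [ 79.3 122.2  19.6] line [117.8 127.3  18.4]
```

View pics/w4c.png

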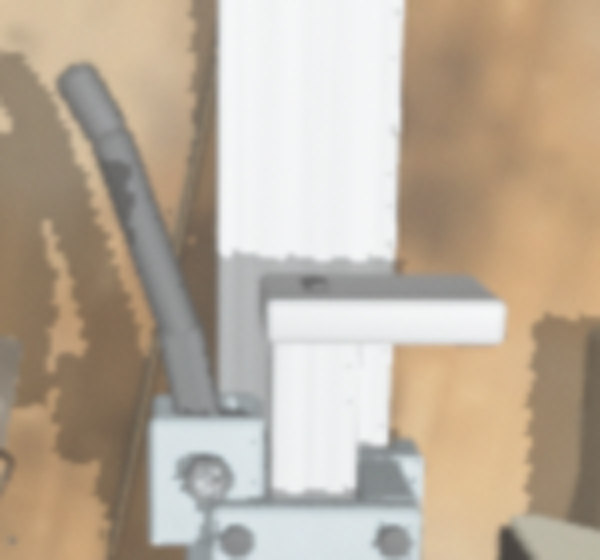

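The crop shows the plate's top face at rows 297–343 (image rows 174–186) and its columns at 267–505, so the leg's centre line is at tool z ≈ +22 mm. There is a clear 36 mm gap to the mouth on the +y side. The hub edge is at (150,400) and the lever outside it. I'll descend into the gap.

>>> {"method": "play_rows", "body": {"dp": [[0.005,0.035,-0.001],[0.005,0.07,-0.001],[0.005,0.1,-0.001],[0.005,0.125,-0.001],[0.005,0.145,-0.001],[0.005,0.153,-0.001],[0.005,0.153,-0.001]], "delta_rot": [[0,0,0],[0,0,0],[0,0,0],[0,0,0],[0,0,0],[0,0,0],[0,0,0]]}}

```text
time: 9.43
tcp_pos: [0.4495, -0.1306, 0.0257]
orientation: [[0.215, -0.0, 0.977], [-0.977, -0.001, 0.215], [0.0, -1.0, -0.001]]
ft_force: [-0.3, 0.2, 0.2]
opening: 0.0721
```

```bash
python3 - <<'E'
from h import *
s=arm.observe();print(s['time'],s['tcp_pos'],s['ft_force'],s['opening'])
a=scan('wrist',['leg_line','index_mark']);save(a,'w5')
b=scan('top',['leg_line','index_mark','leg_hook']);save(b,'t5')
E
```

```text
9.4333 [ 0.44946867 -0.13062573  0.02571048] [-0.29233892  0.1596022   0.22840018] 0.0720802277521155
wrist leg_line 0.72 [277.3 189.4] [ 0.427  -0.0991  0.053 ]
wrist index_mark 0.46 [347.7 319.8] [ 0.4697 -0.1502  0.058 ]
top leg_line 0.53 [370.  194.3] [ 0.4971 -0.2378  0.053 ]
top index_mark 0.89 [354.4 198.4] [ 0.4882 -0.2077  0.058 ]
```

View pics/w5.png

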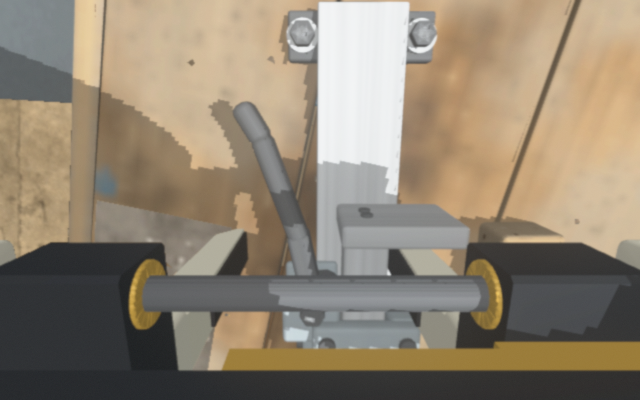

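Fingers are seated either side of the leg and lever, with the plate ahead at rows 205–247. Next I'll touch the plate gently to get an exact datum, since the line is 36 mm off at home.

>>> {"method": "play_rows", "body": {"dp": [[-0.002,0,0],[-0.004,0,0],[-0.004,0,0]], "delta_rot": [[0,0,0],[0,0,0],[0,0,0]]}}

```text
time: 10.03
tcp_pos: [0.45, -0.127, 0.0282]
orientation: [[0.215, 0.004, 0.977], [-0.977, -0.002, 0.215], [0.003, -1.0, 0.004]]
ft_force: [0.3, -1.0, 0.2]
opening: 0.0723
```

>>> {"method": "play_rows", "body": {"dp": [[-0.001,0,0],[-0.001,0,0]], "delta_rot": [[0,0,0],[0,0,0]]}}

```text
time: 10.2
tcp_pos: [0.4499, -0.1261, 0.0282]
orientation: [[0.215, 0.005, 0.977], [-0.977, -0.003, 0.215], [0.004, -1.0, 0.004]]
ft_force: [-0.1, -3.7, -0.2]
opening: 0.0721
```

>>> {"method": "play_rows", "body": {"dp": [[-0.001,0,0],[-0.001,0,0]], "delta_rot": [[0,0,0],[0,0,0]]}}

```text
time: 10.37
tcp_pos: [0.4497, -0.1252, 0.0282]
orientation: [[0.215, 0.005, 0.977], [-0.977, -0.003, 0.215], [0.004, -1.0, 0.004]]
ft_force: [-0.2, -4.8, -1.3]
opening: 0.0717
```

>>> {"method": "play_rows", "body": {"dp": [[-0.001,0,0],[-0.001,0,0]], "delta_rot": [[0,0,0],[0,0,0]]}}

```text
time: 10.53
tcp_pos: [0.4495, -0.1242, 0.0282]
orientation: [[0.215, 0.005, 0.977], [-0.977, -0.003, 0.215], [0.004, -1.0, 0.004]]
ft_force: [0.3, -4.6, -0.9]
opening: 0.0721
```

>>> {"method": "play_rows", "body": {"dp": [[-0.001,0,0],[-0.001,0,0]], "delta_rot": [[0,0,0],[0,0,0]]}}

```text
time: 10.7
tcp_pos: [0.4493, -0.1232, 0.0282]
orientation: [[0.215, 0.005, 0.977], [-0.977, -0.003, 0.215], [0.004, -1.0, 0.004]]
ft_force: [-1.2, -3.2, -0.9]
opening: 0.0723
```

Contact came at world y ≈ -0.1263, with the spring reading about 4.5 N. About 3.2 mm is drawn so far, so 33 mm remains.

>>> {"method": "play_rows", "body": {"dp": [[-0.006,0,0],[-0.012,0,0],[-0.018,0,0],[-0.024,0,0],[-0.03,0,0],[-0.033,0,0],[-0.033,0,0],[-0.033,0,0]], "delta_rot": [[0,0,0],[0,0,0],[0,0,0],[0,0,0],[0,0,0],[0,0,0],[0,0,0],[0,0,0]]}}

```text
time: 11.37
tcp_pos: [0.4424, -0.091, 0.0282]
orientation: [[0.215, 0.005, 0.977], [-0.977, -0.003, 0.215], [0.004, -1.0, 0.004]]
ft_force: [0.3, -4.8, 0.2]
opening: 0.0718
```

```bash
python3 - <<'E'
from h import *
s=arm.observe();print(s['time'],s['tcp_pos'],s['ft_force'],s['opening'])
b=scan('top',['leg_line','index_mark','leg_hook','lever_grip']);c=scan('scene',['leg_line','index_mark','leg_hook','lever_grip'])
f=lambda i,x,y:cv2.resize(i['color'][y:y+70,x:x+140],None,fx=5,fy=5,interpolation=cv2.INTER_CUBIC)[:,:,::-1]
cv2.imwrite('pics/d6.png',np.vstack([f(b,280,165),f(c,260,200)])[:600])
E
```

```text
11.3667 [ 0.44239777 -0.09100185  0.02821996] [ 0.30972851 -4.7575445   0.24008556] 0.0718066100456313
top leg_line 0.48 [350.9 199.5] [ 0.4866 -0.2014  0.053 ]
top index_mark 0.75 [330.5 208.1] [ 0.4691 -0.1626  0.058 ]
scene leg_line 0.88 [332.8 240.2] [ 0.4804 -0.2046  0.053 ]
scene index_mark 0.37 [333.6 238.3] [ 0.4814 -0.2053  0.058 ]
scene leg_hook 0.75 [279.6 202.5] [ 0.4704 -0.0739  0.045 ]
scene lever_grip 0.71 [268.8 226. ] [ 0.4227 -0.1035  0.045 ]
```

View pics/d6.png

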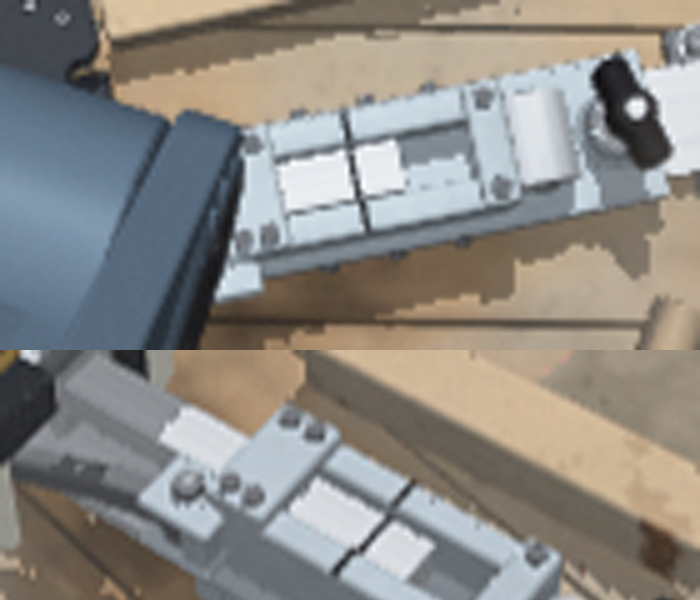

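In both views the leg line and the two index lines are collinear (top crop x≈345–360, scene crop (345,560) to (410,485)). The lever is still open and the wing lies across the rail. Next I'll shut the lever in steps, shifting the jaws so that the +y finger stays at the flank.

>>> {"method": "play_rows", "body": {"dp": [[0,0,0.001],[0,0,0.003],[0,0,0.005],[0,0,0.005]], "delta_rot": [[0,0,0],[0,0,0],[0,0,0],[0,0,0]], "grip": 0.06, "newtons": 30}}

```text
time: 12.2
tcp_pos: [0.4477, -0.0902, 0.0283]
orientation: [[0.214, 0.006, 0.977], [-0.977, -0.003, 0.214], [0.004, -1.0, 0.005]]
ft_force: [2.6, -4.3, -0.7]
opening: 0.0601
```

>>> {"method": "play_rows", "body": {"dp": [[0,0,0.001],[0,0,0.003],[0,0,0.005],[0,0,0.005]], "delta_rot": [[0,0,0],[0,0,0],[0,0,0],[0,0,0]], "grip": 0.05}}

```text
time: 12.53
tcp_pos: [0.4522, -0.0891, 0.0282]
orientation: [[0.215, 0.004, 0.977], [-0.977, -0.003, 0.215], [0.004, -1.0, 0.004]]
ft_force: [-0.4, -3.8, 1.3]
opening: 0.05
```

>>> {"method": "play_rows", "body": {"dp": [[0,0,0.001],[0,0,0.002],[0,0,0.004],[0,0,0.004]], "delta_rot": [[0,0,0],[0,0,0],[0,0,0],[0,0,0]], "grip": 0.042}}

```text
time: 12.87
tcp_pos: [0.4559, -0.0883, 0.0281]
orientation: [[0.215, 0.003, 0.977], [-0.977, -0.003, 0.215], [0.004, -1.0, 0.002]]
ft_force: [-0.2, -7.2, 1.2]
opening: 0.0424
```

```bash
python3 - <<'E'
from h import *
s=arm.observe();print(s['time'],s['tcp_pos'],s['ft_force'],s['opening'], np.array(s['tcp_pos'])[:2]@[.2130,-.977], np.array([.4424,-.0910])@[.213,-.977])
b=scan('top',['leg_line']);c=scan('scene',['leg_line','lever_grip','leg_hook'])
f=lambda i,x,y:cv2.resize(i['color'][y:y+70,x:x+140],None,fx=5,fy=5,interpolation=cv2.INTER_CUBIC)[:,:,::-1]
cv2.imwrite('pics/d7.png',np.vstack([f(b,280,165)[:250],f(c,240,190)]))
E
```

```text
12.8667 [ 0.45592426 -0.08832723  0.02810272] [-0.2311246  -7.20923005  1.19256557] 0.04241221454869381 0.18340757292287505 0.1831382
top leg_line 0.67 [411.4 233. ] [ 0.4243 -0.3158  0.053 ]
scene leg_line 0.69 [336.3 239.5] [ 0.4857 -0.2075  0.053 ]
scene lever_grip 0.48 [275.  218.3] [ 0.4414 -0.0973  0.045 ]
scene leg_hook 0.71 [279.6 205.2] [ 0.4664 -0.0789  0.045 ]
```

View pics/d7.png

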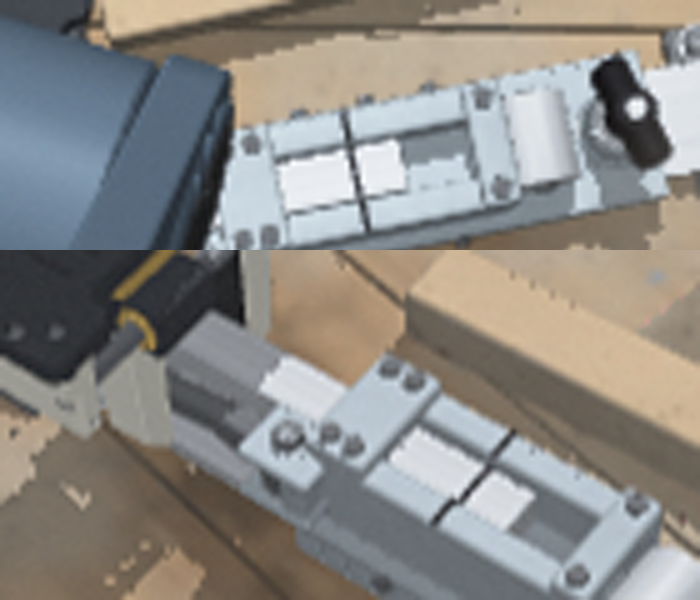

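The line is still on the index in both views, at most about 0.5 mm inward, with the lever half shut. I'll finish the squeeze.

>>> {"method": "play_rows", "body": {"dp": [[-0.0005,0,0.001],[-0.0005,0,0.002],[-0.0005,0,0.003],[-0.0005,0,0.003]], "delta_rot": [[0,0,0],[0,0,0],[0,0,0],[0,0,0]], "grip": 0.036}}

```text
time: 13.5
tcp_pos: [0.4571, -0.0875, 0.0279]
orientation: [[0.216, -0.001, 0.976], [-0.976, -0.003, 0.216], [0.003, -1.0, -0.001]]
ft_force: [-7.3, -10.8, 7.3]
opening: 0.0365
```

>>> {"method": "play_rows", "body": {"dp": [[0,0,0],[0,0,0],[0,0,0],[0,0,0],[0,0,0]], "delta_rot": [[0,0,0],[0,0,0],[0,0,0],[0,0,0],[0,0,0]], "grip": 0.02}}

```text
time: 13.92
tcp_pos: [0.456, -0.0878, 0.0278]
orientation: [[0.216, -0.003, 0.976], [-0.976, -0.004, 0.216], [0.003, -1.0, -0.004]]
ft_force: [-6.1, -10.1, 6.4]
opening: 0.0336
```

```bash
python3 - <<'E'
from h import *
s=arm.observe();print(s['time'],s['tcp_pos'],s['ft_force'],s['opening'], np.array(s['tcp_pos'])[:2]@[.2130,-.977])
b=scan('top',['index_mark']);c=scan('scene',['leg_line','lever_grip','leg_hook'])
f=lambda i,x,y:cv2.resize(i['color'][y:y+70,x:x+140],None,fx=5,fy=5,interpolation=cv2.INTER_CUBIC)[:,:,::-1]
cv2.imwrite('pics/d8.png',np.vstack([f(b,280,165)[:250],f(c,240,190)]))
E
```

```text
13.9167 [ 0.4560224  -0.08778977  0.02782261] [ -6.12573414 -10.07438757   6.38801125] 0.033601465220732055 0.18290337505586135
top index_mark 0.89 [351.8 199.5] [ 0.486  -0.2029  0.058 ]
scene leg_line 0.76 [331.1 236.6] [ 0.4833 -0.1971  0.053 ]
scene lever_grip 0.52 [276.4 218.3] [ 0.4432 -0.0989  0.045 ]
```

View pics/d8.png

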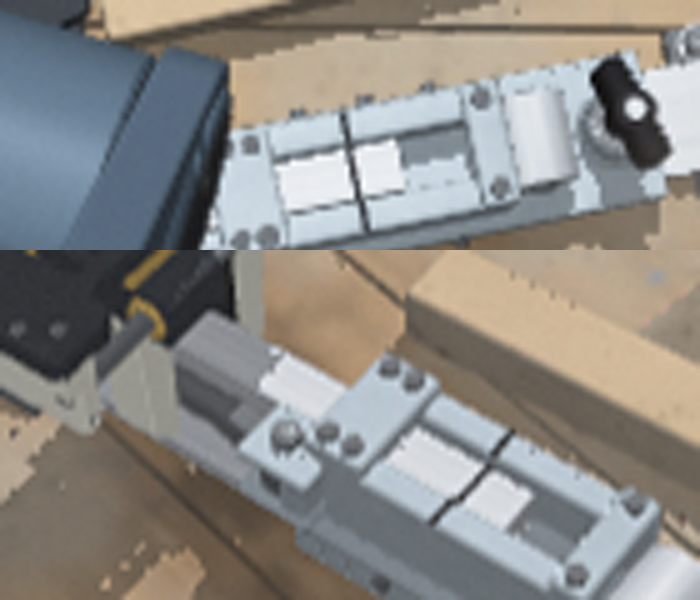

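The line is collinear with the index in both views. The opening of 33.6 mm matches the 34 mm expected with the lever shut, and the wing is unchanged. I'll do one settling call to relieve the side load and confirm it's stable.

>>> {"method": "play_rows", "body": {"dp": [[0,0,-0.001],[0,0,-0.001],[0,0,-0.001],[0,0,-0.001],[0,0,-0.001],[0,0,-0.001]], "delta_rot": [[0,0,0],[0,0,0],[0,0,0],[0,0,0],[0,0,0],[0,0,0]]}}

```text
time: 14.72
tcp_pos: [0.4559, -0.088, 0.0279]
orientation: [[0.216, -0.002, 0.976], [-0.976, -0.004, 0.216], [0.003, -1.0, -0.002]]
ft_force: [6.7, -2.9, -3.2]
opening: 0.0336
```

```bash
python3 - <<'E'
from h import *
s=arm.observe();print(s['time'],s['tcp_pos'],s['ft_force'],s['opening'], np.array(s['tcp_pos'])[:2]@[.2130,-.977],np.round(s['torque'],2))
b=arm.snapshot('top');c=arm.snapshot('scene')
f=lambda i,x,y:cv2.resize(i['color'][y:y+70,x:x+140],None,fx=5,fy=5,interpolation=cv2.INTER_CUBIC)[:,:,::-1]
cv2.imwrite('pics/d9.png',np.vstack([f(b,280,165)[:250],f(c,240,190)]))
E
```

```text
14.7167 [ 0.45590791 -0.08796869  0.02788051] [ 6.68077088 -2.85468782 -3.16334873] 0.03355685359821053 0.18305379991397844 [-0.42 -0.82 -0.29]
```

```bash
python3 - <<'E'
from h import *
a=cv2.imread('pics/d8.png').astype(int);b=cv2.imread('pics/d9.png').astype(int)
print('leg/index area diff',np.abs(a-b)[420:560,350:560].mean(),np.abs(a-b)[90:240,270:480].mean())
print(arm.finish_job())
E
```

```text
leg/index area diff 1.606893424036281 1.219111111111111
the job is handed in; nothing more can be done
None
```

The bar stop is set and the job is handed in at about 15 s of the 46 s allowed. No verdict was reported.

- **Knob:** I turned it about 80° clockwise to its hard stop, where the moment jumped to 0.53 N m. The wing then lay across the rail and stayed there.
- **Leg:** I felt the stop plate for first contact and drew the leg out 36 mm from there, with the spring pulling about 4.7 N. The line was level with the index in both camera views while the lever was still open.
- **Lever:** I squeezed it shut in steps while holding the leg. The final opening was 33.6 mm, against 34 mm expected when shut, gripping at 30 N. Finger contact on the leg and the lever was judged from this, not measured separately.

**Last checks:**
- In the last picture viewed, the line sat on the index and the bar looked undisturbed. The bushing and punch lay mostly outside those last crops, and I did not measure the carriage's position again at the end.
- After that I moved the jaws sideways by a commanded 1 mm to relieve the side load. The finger position along the rail shifted only 0.15 mm and the opening did not change.
- I could not view the picture taken after that move because the picture limit was reached. Comparing it numerically with the previous one showed almost no change around the line and index.

**Disagreements:**
- The recognition networks sometimes put points in the wrong place once the gripper hid part of the scene. I relied on the pictures and the contact measurement instead.
- The gripper read 15.4 mm on the 12 mm wing. I put this down to a wider hub but did not confirm it.

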